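# Pull out the sprung bar rest and lay the tube in it

### The job

Set up the bar support on the bench: pull its sprung rest all the way out to its stop, and then lay the long round tube in the two V rests, with an end reaching past each rest. Set the tube down rather than dropping it, and leave the square bar where it lies.

Things in the scene. Friction and masses are not known exactly. Their poses are not given: they have to be found in the camera images.
- bed: Bar support: low grey steel block bolted to the bench, foot 110 x 175 mm, 45 mm tall. Origin on the bench under it, z up; the bar line is its y axis (x = 0). A fixed V rest stands on it at y = +50 mm. Two 12 mm guide rods (tops at z = 34 mm, at x = -28 and +28 mm) come out of its end at y = -75 mm and carry the sliding V rest and, 55 mm beyond, the grip plate.
- rest_slide (a joint): Travel of the sprung rest in m, along the bed's -y axis: 0 home against the block, 0.100 fully out at its stop. A return spring tugs it home (up to 5 N when out) and a friction brake (8 N) holds it wherever it is left, so pulling takes 8 to 13 N.
- grip_top (a point): Middle of the top edge of the grip plate by which the sliding rest is pulled: upright dark steel plate, 12 mm thick along the bed's y, 50 mm wide along its x, top 80 mm above the bench, free from z = 38 mm up; 44 mm of free space between it and the sliding V. Moves with the slide; axes as the bed's.
- sliding_rest (a point): Bottom of the V notch of the sliding rest, 85 mm above the bench; moves with the slide. At home 135 mm, fully out 235 mm from the fixed rest's notch.
- fixed_rest (a point): Bottom of the fixed rest's V notch, 85 mm above the bench. Both Vs are 10 mm thick along the bed's y, open upward at 45 degrees either side, about 50 mm wide and 106 mm high at their tips. A tube lying in them has its axis 101 mm above the bench.
- tube: The long round steel tube with dark open ends, 22 mm in diameter and 300 mm long, about 0.25 kg, lying on the bench to the left of the support. Origin at its middle, on its axis; its x axis runs along its length (it may roll about it).
- square_bar: A square steel bar of the same length, 22 x 22 x 300 mm, lying beside the tube (either may be the nearer to the support). Origin at its middle; x along its length. To be left alone.

How it is judged:
By the outcome, as a careful person would: the job done as asked, in the order asked, and still so for the second after the job is handed in, with the robot touching nothing.
It also fails if it takes over 64 s, if anything falls off the work surface, if the arm or the gripper's body presses on something with over 40 N, if the wrist force passes 120 N, or if a joint passes its speed limit or range.

### The arm

A 7-joint arm with a two-finger parallel gripper is mounted at the origin on the work surface. World frame = base frame: x ahead of the robot, y to its left, z up, the work surface at z = 0. Lengths are in m, angles in rad, forces in N, time in s.
With the tool pointing down it reaches from about 0.4 to 0.85 m from the base axis. Payload 4.5 kg.
Tool frame: the origin (TCP) lies between the finger pads; the fingertips stand arm.tcp_to_tips ahead of it and the grasp point (between the pads) lies 5 mm behind it (arm.tcp_to_tips is the distance from the TCP to the fingertips, in m); y points along the fingers, z is the direction in which the jaws open and shut, and the axes are right-handed (so a half turn about y gives the same grasp; the last joint's range is limited). The gripper opens to 88 mm and grips with 3 to 60 N. Pads are 18 mm wide; open, the fingers measure 123 mm over their backs; the gripper's body (75 mm by 187 mm) begins 45 mm behind the grasp point.
Start: joints at [-1.189, 0.689, -0.195, 1.565, 0.157, 0.902, -0.215], TCP at [0.213, 0.588, 0.253] pointing down, gripper open.
Joint ranges: [-3.01, 3.01], [-0.46, 2.08], [-1.47, 1.51], [0.13, 2.56], [-1, 4.14], [0.04, 2.09], [-2.66, 2.66]. Speed limits (rad/s): [2.57, 2.57, 3.14, 3.14, 3.14, 3.14, 3.14].

### API

Orientations are given as a rotation vector (axis times angle).
In Python, from station import arm gives the robot as it stands.
- The arm moves only by the tool send_rows, never from a script. Its argument "targets" is a list of rows, each a list of 7 numbers: the shift along the tool's x, y, z in mm, then the turn, a rotation vector about the tool's x, y, z in rad, then the finger opening in mm, from 0 to 88.1. In form: [[x, y, z, rx, ry, rz, gripper], ...]. A call has 1 to 8 rows; each row is the pose to reach, as a shift and turn from the pose commanded when the call began, along the tool's axes at that moment; what a row does not reach only later rows make up. A row lasts 1/12 s, in which the tool goes at most 41.7 mm and 7.16 degrees, less where a joint would pass 70% of its speed; a pose out of reach is approached as far as the arm can. A call with a gripper value outside its range is refused whole. The fingers move at their own pace and stop on an object; the grip force is fixed at half the most. Time passes only in rows, so rows that repeat a pose let the fingers close. It gives the time, the measured TCP pose, the force and the opening at its end, in the units of the state.
- arm.get_state(): the state, without advancing time (a new reading comes with each control period).
- arm.get_image(name): name is "scene" or "top"; returns a dict with "img" (480x640x3 uint8, blue, green, red), "mtx" (3x3 intrinsics, pixels), "distortion" ([k1, k2, p1, p2, k3] as OpenCV has them; the pictures are not rectified), "R" (3x3) and "t" (3): a world point X has camera coordinates R X + t. Camera axes: x right, y down, z forward; pixel columns grow to the right and rows downward; lengths in m; the calibration is good to about 2 mm. A picture is of the moment at which its call begins. There is no depth.
- arm.sign_off(): hands the job in, once; it reports no verdict.
The state is a dict: "time_s": time; "qpos": joint angles; "qvel": joint speeds; "joint_efforts": joint torques, N m; "tool_pos": TCP position; "tcp_rot": TCP orientation; "force": force on the tool from outside, world axes, zero at the start; "torque": the same for the moment, N m; "grip_width": opening from 0.0 (shut) to 1.0 (fully open).
Only numpy, scipy, OpenCV 4.12 (cv2) and the standard library are available. Lean on these libraries where they do the work, as an engineer would, in place of code of your own. Each camera call takes 0.05 s, during which the arm holds its last target. There are 200 camera calls.

## Working session

There is one attempt and no reset: what is moved stays moved. The work goes in short steps, Python scripts to look and compute and a tool call to move; the robot and the scene stay as the last step left them, time stands still between calls to the robot, and variables do not carry over. Pictures are saved under pics/ and viewed, about 8 in all and at most 12, crops included, and the job is handed in when it is done.

Besides the shell and the picture viewer there is one more tool, called after "Request:" as name(argument=value, ...), one argument or row to a line, values as JSON. send_rows: Moves the arm, as the interface text tells. Its arguments: {"type":"object","properties":{"targets":{"type":"array"}},"required":["targets"]}

```bash
mkdir -p pics && ls && python3 - <<'E'
from station import arm
import cv2,numpy as np
print(arm.get_state(), arm.tcp_to_tips)
for n in("scene","top"):
    d=arm.get_image(n); cv2.imwrite(f"pics/{n}0.png",d["img"])
    print(n,d["mtx"].tolist(),d["distortion"],d["R"].tolist(),d["t"])
E
```

```text
pics
{'time_s': 0.0, 'qpos': array([-1.18921837,  0.68996601, -0.19452602,  1.56634406,  0.15729895,
        0.90252126, -0.21511338]), 'qvel': array([-7.09673525e-04,  9.85506601e-04, -3.09781007e-04,  1.18174587e-06,
       -1.88933558e-03, -8.49156683e-04,  6.25532586e-05]), 'joint_efforts': array([-8.26262340e-05, -5.27575958e+01, -1.26734544e+00, -1.53431547e+01,
       -5.27027913e-02,  6.47331937e-03,  1.60552081e-04]), 'tool_pos': array([0.212837  , 0.58699053, 0.25192154]), 'tcp_rot': array([-1.55536285,  0.27305117, -0.27275198]), 'force': array([-0.38822819,  1.37846466,  0.10017492]), 'torque': array([ 0.0324545 , -0.02552634,  0.05656625]), 'grip_width': 1.0003500107594638} 0.014
scene [[561.5962821118353, 0.0, 326.3187759059479], [0.0, 561.5962821118353, 225.8536907207027], [0.0, 0.0, 1.0]] [-0.13289402  0.          0.          0.          0.        ] [[0.2611003196287535, 0.9652476531518225, -0.011117156770572534], [0.7885980466426582, -0.2199301316328209, -0.5742332784081347], [-0.556722322097064, 0.14116552442033717, -0.8186162414672605]] [-0.19064476 -0.35375964  1.40302262]
top [[590.6810749959789, 0.0, 322.73237443083303], [0.0, 590.6810749959789, 247.22974847356107], [0.0, 0.0, 1.0]] [-0.00613751  0.          0.          0.          0.        ] [[-0.003487094810587995, -0.9999938425631901, -0.00039370736291039464], [-0.9973422641700429, 0.0035065004399306493, -0.0727743949121994], [0.07277532734350259, 0.00013888977790346973, -0.9973483505975611]] [0.04772822 0.51461502 1.01458451]
```

View pics/top0.png

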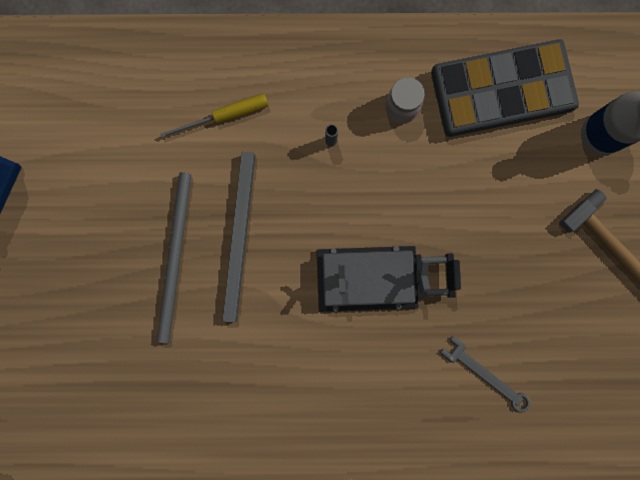

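View pics/scene0.png

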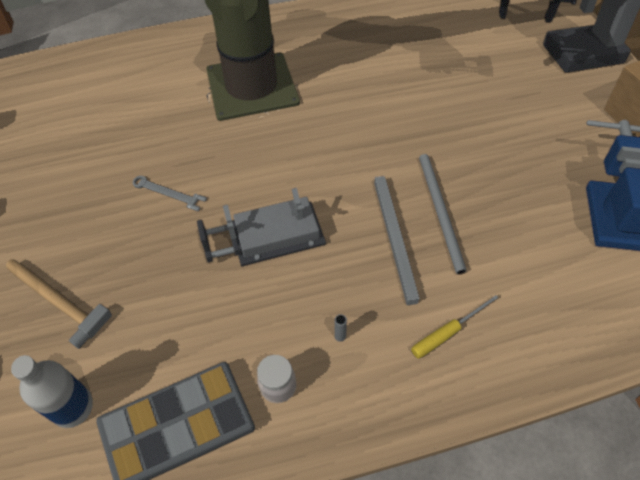

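The top view shows the round tube as the left bar, (185,175)–(163,342). The square bar is at (248,155)–(230,322), and the support spans (318,250)–(460,310) with its grip plate at (454,274). In the scene view the dark open tube end is at (460,270), which agrees.

```bash
cat > h.py <<'E'
from station import arm
import cv2,numpy as np
from scipy.spatial.transform import Rotation as Ro
def pix2w(d,uv,z):
    p=cv2.undistortPoints(np.array(uv,float).reshape(-1,1,2),d["mtx"],np.array(d["distortion"])).reshape(-1,2)
    r=np.c_[p,np.ones(len(p))]@d["R"]; c=-d["R"].T@d["t"]
    return c+r*((z-c[2])/r[:,2])[:,None]
def proj(d,X):
    return cv2.projectPoints(np.array(X,float).reshape(-1,1,3),cv2.Rodrigues(d["R"])[0],d["t"],d["mtx"],np.array(d["distortion"]))[0].reshape(-1,2)
def rel(pos,Rt=None):
    "shift mm in tool axes, and turn, from the present pose"
    s=arm.get_state(); R=Ro.from_rotvec(s["tcp_rot"])
    sh=R.inv().apply(np.array(pos)-s["tool_pos"])*1000
    tu=(R.inv()*Rt).as_rotvec() if Rt is not None else np.zeros(3)
    return sh.round(1),tu.round(4)
def down(jaw_yaw):
    "tool y down, jaw z axis at yaw in world"
    y=np.array([0,0,-1.]);z=np.array([np.cos(jaw_yaw),np.sin(jaw_yaw),0]);return Ro.from_matrix(np.c_[np.cross(y,z),y,z])
E
python3 - <<'E'
from h import *
t=arm.get_image("top");s=arm.get_image("scene")
print(pix2w(t,[(185,175),(163,342)],.018),pix2w(t,[(248,155),(230,322)],.02))
print("plate",pix2w(t,[(454,274),(452,256),(457,294)],.08))
print(Ro.from_rotvec(arm.get_state()["tcp_rot"]).as_matrix().round(3))
a=cv2.resize(t["img"][230:330,310:470],None,fx=4.5,fy=4.5,interpolation=cv2.INTER_CUBIC)[:, :720]
cv2.imwrite("pics/a.png",a)
b=cv2.resize(s["img"][180:275,190:335],None,fx=5,fy=5,interpolation=cv2.INTER_CUBIC);cv2.imwrite("pics/b.png",b)
E
```

```text
[[0.64368672 0.28890458 0.018     ]
 [0.35126127 0.3231012  0.018     ]] [[0.67864549 0.17747997 0.02      ]
 [0.38541881 0.20697615 0.02      ]]
plate [[ 0.46552266 -0.16926007  0.08      ]
 [ 0.49510645 -0.16654945  0.08      ]
 [ 0.43279817 -0.17353433  0.08      ]]
[[ 0.94  -0.     0.341]
 [-0.341 -0.001  0.94 ]
 [ 0.    -1.    -0.001]]
```

View pics/a.png

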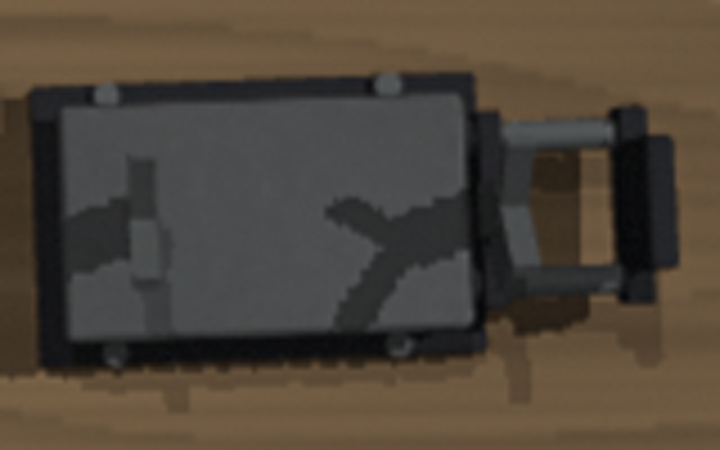

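View pics/b.png

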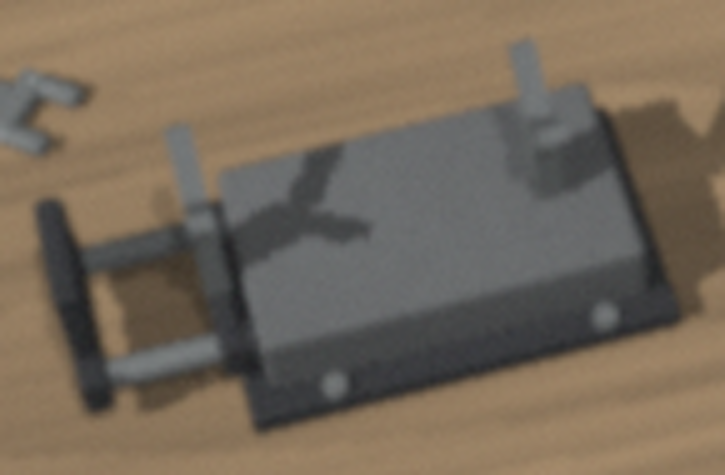

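The crops show the foot corners (top crop (30,92), (475,75), (485,355), (40,368)), the lighter top edge of the grip plate at (664,202), and the V tips in the scene crop at (523,42) and (178,128). I'll fit the bed pose from these.

```bash
python3 - <<'E'
from h import *
from scipy.optimize import least_squares
t=arm.get_image("top");s=arm.get_image("scene")
A=lambda u,v:(310+u/4.5,230+v/4.5); B=lambda u,v:(190+u/5,180+v/5)
T=[((55,87.5,5),A(30,92)),((55,-87.5,5),A(475,75)),((-55,-87.5,5),A(485,355)),((-55,87.5,5),A(40,368)),((25,-146,80),A(662,137)),((-25,-146,80),A(665,267)),]
S=[((55,-87.5,0),B(262,430)),((55,87.5,0),B(678,320)),((-25,50,106),B(523,42)),((-25,-85,106),B(178,126)),((-25,-140,80),B(48,203))]
def W(p,X):
    c,sn=np.cos(p[2]),np.sin(p[2]);X=np.array(X)/1000
    return np.c_[p[0]+c*X[:,0]-sn*X[:,1],p[1]+sn*X[:,0]+c*X[:,1],X[:,2]]
def f(p):
    return np.r_[(proj(t,W(p,[a for a,_ in T]))-[b for _,b in T]).ravel(),(proj(s,W(p,[a for a,_ in S]))-[b for _,b in S]).ravel()]
r=least_squares(f,[.46,-.0,0.02],loss="soft_l1",x_scale=[.01,.01,.01]);print(r.x,r.fun.reshape(-1,2).round(1).tolist())
p=r.x
print("grip,slide,fixed",W(p,[(0,-140,80),(0,-85,85),(0,50,85)]))
# pose above grip plate: jaws along bed y, yaw=p2+90deg
g=W(p,[(0,-140,0)])[0]
R=down(p[2]+np.pi/2)
print(rel([g[0],g[1],.25],R), rel([g[0],g[1],.066],R))
E
```

```text
[ 0.45943859 -0.03118306  0.03547898] [[-0.9, -0.7], [-1.1, -0.7], [-0.2, -0.7], [-0.7, 0.3], [0.8, -1.1], [1.9, 0.5], [-1.7, 0.6], [0.2, 0.1], [-0.3, -2.8], [-0.1, -2.6], [-0.0, -2.8]]
grip,slide,fixed [[ 0.46440461 -0.17109496  0.08      ]
 [ 0.46245367 -0.11612957  0.085     ]
 [ 0.45766501  0.01878547  0.085     ]]
(array([ 494.9,    2.8, -627.4]), array([ 6.000e-04, -3.832e-01, -1.000e-04])) (array([ 494.9,  186.8, -627.3]), array([ 6.000e-04, -3.832e-01, -1.000e-04]))
```

Request:
send_rows(
  targets=[
    [33,0,-23,0,-0.05,0,40],
    [66,0,-46,0,-0.1,0,40],
    [99,0,-69,0,-0.15,0,40],
    [132,0,-92,0,-0.2,0,40],
    [165,0,-115,0,-0.25,0,40],
    [198,0,-138,0,-0.3,0,40],
    [231,0,-161,0,-0.35,0,40],
    [264,0,-184,0,-0.383,0,40],
  ],
)

```text
time_s: 0.97
tool_pos: [0.3994, 0.3229, 0.2529]
tcp_rot: [-1.57, -0.03, 0.029]
force: [0.8, 0.4, -0.3]
grip_width: 0.458
```

```bash
python3 - <<'E'
from h import *
print(rel([.4644,-.1711,.25],down(.0355+np.pi/2)),arm.get_state()["tool_pos"])
E
```

```text
(array([  46.3,    2.8, -496.1]), array([-0.0002,  0.0023,  0.0003])) [0.3993963  0.32291511 0.25285779]
```

Request:
send_rows(
  targets=[
    [6,0,-40,0,0,0,40],
    [12,0,-80,0,0,0,40],
    [18,0,-120,0,0,0,40],
    [24,0,-160,0,0,0,40],
    [30,0,-200,0,0,0,40],
    [36,0,-240,0,0,0,40],
    [42,0,-280,0,0,0,40],
    [46,0,-320,0,0,0,40],
  ],
)

```text
time_s: 1.63
tool_pos: [0.4562, 0.0045, 0.2529]
tcp_rot: [-1.571, -0.028, 0.027]
force: [1.3, 0.4, -0.9]
grip_width: 0.454
```

Request:
send_rows(
  targets=[
    [0,0,-40,0,0,0,40],
    [0,10,-80,0,0,0,40],
    [0,30,-120,0,0,0,40],
    [0,60,-150,0,0,0,40],
    [0,90,-170,0,0,0,40],
    [0,105,-175,0,0,0,40],
    [0,105,-175,0,0,0,40],
  ],
)

```text
time_s: 2.22
tool_pos: [0.4597, -0.1706, 0.1448]
tcp_rot: [-1.57, -0.02, 0.029]
force: [-0.3, 0.9, 1.0]
grip_width: 0.452
```

```bash
python3 - <<'E'
from h import *
print(rel([.4644,-.1711,.068],down(.0355+np.pi/2)),arm.get_state()["tool_pos"])
for n in ("scene",):
    d=arm.get_image(n)
    print(proj(d,[arm.get_state()["tool_pos"]]))
    cv2.imwrite("pics/c.png",cv2.resize(d["img"][120:300,140:380],None,fx=3.2,fy=3.2,interpolation=cv2.INTER_CUBIC))
E
```

```text
(array([ 5.1, 76.7, -0.7]), array([-0.0005, -0.0046, -0.0058])) [ 0.4596873  -0.17057478  0.14477752]
[[195.72845232 205.13985342]]
```

View pics/c.png

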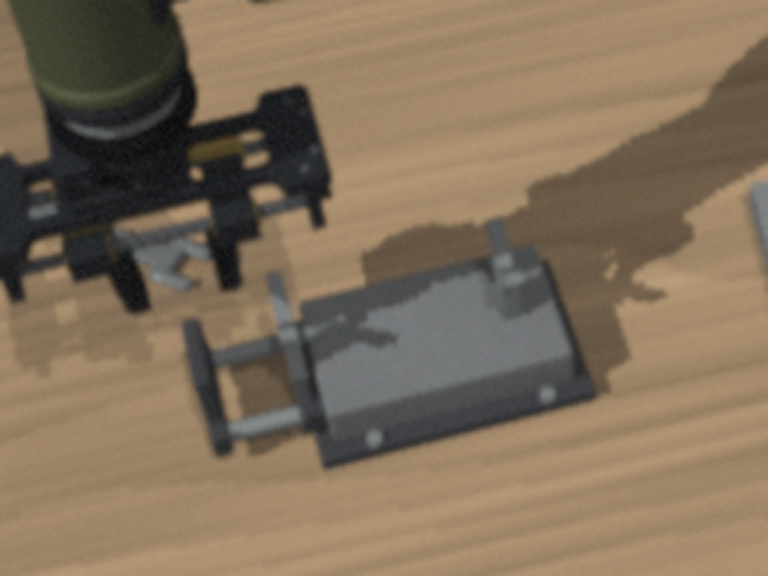

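The fingers at (130,295) and (230,275) straddle the plate's plane at (195,330), still above it. The calibration agrees, so I'll descend and check before closing.

Request:
send_rows(
  targets=[
    [5,25,-1,0,0,0,40],
    [5,45,-1,0,0,0,40],
    [5,60,-1,0,0,0,40],
    [5,70,-1,0,0,0,40],
    [5,76,-1,0,0,0,40],
    [5,76,-1,0,0,0,40],
  ],
)

```text
time_s: 2.77
tool_pos: [0.4677, -0.1679, 0.072]
tcp_rot: [-1.57, -0.03, 0.029]
force: [-0.7, 0.1, 0.7]
grip_width: 0.456
```

Request:
send_rows(
  targets=[
    [0,0,0,0,0,0,20],
    [0,0,0,0,0,0,8],
    [0,0,0,0,0,0,8],
    [0,0,0,0,0,0,8],
    [0,0,0,0,0,0,8],
  ],
)

```text
time_s: 3.18
tool_pos: [0.4678, -0.1743, 0.0726]
tcp_rot: [-1.577, -0.025, 0.022]
force: [1.5, -10.4, 1.2]
grip_width: 0.135
```

Gripped: the opening is 11.9 mm, which matches the plate. Now the pull.

Request:
send_rows(
  targets=[
    [0,0,-12,0,0,0,8],
    [0,0,-26,0,0,0,8],
    [0,0,-40,0,0,0,8],
    [0,0,-54,0,0,0,8],
    [0,0,-68,0,0,0,8],
    [0,0,-82,0,0,0,8],
    [0,0,-94,0,0,0,8],
    [0,0,-100,0,0,0,8],
  ],
)

```text
time_s: 3.85
tool_pos: [0.4706, -0.2653, 0.0726]
tcp_rot: [-1.565, -0.03, 0.029]
force: [-1.5, 12.5, 8.4]
grip_width: 0.134
```

Request:
send_rows(
  targets=[
    [0,0,-4,0,0,0,8],
    [0,0,-8,0,0,0,8],
    [0,0,-10,0,0,0,8],
    [0,0,-10,0,0,0,8],
    [0,0,-10,0,0,0,8],
  ],
)

```text
time_s: 4.27
tool_pos: [0.4709, -0.2741, 0.0726]
tcp_rot: [-1.564, -0.03, 0.03]
force: [-2.3, 11.2, 8.0]
grip_width: 0.132
```

Request:
send_rows(
  targets=[
    [0,0,-4,0,0,0,8],
    [0,0,-7,0,0,0,8],
    [0,0,-7,0,0,0,8],
    [0,0,-7,0,0,0,8],
  ],
)

```text
time_s: 4.6
tool_pos: [0.4709, -0.2747, 0.0725]
tcp_rot: [-1.556, -0.033, 0.035]
force: [-4.0, 23.6, 13.7]
grip_width: 0.136
```

Request:
send_rows(
  targets=[
    [0,0,-4,0,0,0,8],
    [0,0,-7,0,0,0,8],
    [0,0,-7,0,0,0,8],
  ],
)

```text
time_s: 4.85
tool_pos: [0.471, -0.2748, 0.0723]
tcp_rot: [-1.547, -0.035, 0.04]
force: [-5.2, 34.8, 17.9]
grip_width: 0.135
```

The force rises with no further travel, so it is at the stop. I'll back the command off until the force is near zero, then release and rise.

Request:
send_rows(
  targets=[
    [0,0,6,0,0,0,8],
    [0,0,12,0,0,0,8],
    [0,0,17,0,0,0,8],
    [0,0,17,0,0,0,8],
  ],
)

```text
time_s: 5.18
tool_pos: [0.471, -0.2743, 0.0724]
tcp_rot: [-1.569, -0.029, 0.028]
force: [-1.1, 7.5, 6.2]
grip_width: 0.131
```

Request:
send_rows(
  targets=[
    [0,0,2,0,0,0,16],
    [0,0,2,0,0,0,38],
    [0,0,2,0,0,0,38],
    [0,0,2,0,0,0,38],
    [0,0,2,0,0,0,38],
  ],
)

```text
time_s: 5.6
tool_pos: [0.4705, -0.2751, 0.0716]
tcp_rot: [-1.571, -0.027, 0.027]
force: [-0.1, -0.3, 0.2]
grip_width: 0.427
```

Request:
send_rows(
  targets=[
    [0,-15,0,0,0,0,38],
    [0,-40,0,0,0,0,38],
    [0,-80,0,0,0,0,38],
    [0,-120,0,0,0,0,38],
    [0,-160,0,0,0,0,38],
    [0,-180,20,0,0,0,60],
    [0,-180,60,0,0,0,60],
    [0,-180,100,0,0,0,60],
  ],
)

```text
time_s: 6.27
tool_pos: [0.4678, -0.1752, 0.2533]
tcp_rot: [-1.573, -0.027, 0.02]
force: [0.3, 1.2, 0.1]
grip_width: 0.632
```

```bash
python3 - <<'E'
from h import *
b=np.array([.45944,-.03118]);yaw=.0355
# tube axis from the two ends
t=arm.get_image("top");cv2.imwrite("pics/t1.png",t["img"])
g=cv2.GaussianBlur(t["img"],(0,0),1)
hsv=cv2.cvtColor(t["img"],cv2.COLOR_BGR2HSV)
m=((hsv[...,1]<70)&(hsv[...,2]>55)).astype(np.uint8); roi=np.zeros_like(m); roi[160:355,145:205]=1; m*=roi
n,l,st,c=cv2.connectedComponentsWithStats(m);k=1+np.argmax(st[1:,4]);print(st[k],c[k])
r=cv2.minAreaRect(np.argwhere(l==k)[:,::-1].astype(np.float32));print(r);bp=cv2.boxPoints(r)
w=pix2w(t,bp,.014);print(w)
E
```

```text
[ 157  172   34  172 2068] [173.82882012 258.82253385]
((173.7189483642578, 257.6620178222656), (12.767470359802246, 171.7491455078125), 7.570888996124268)
[[0.35104531 0.33622635 0.014     ]
 [0.65045888 0.30111217 0.014     ]
 [0.64734841 0.27859112 0.014     ]
 [0.34808244 0.31415951 0.014     ]]
```

View pics/t1.png

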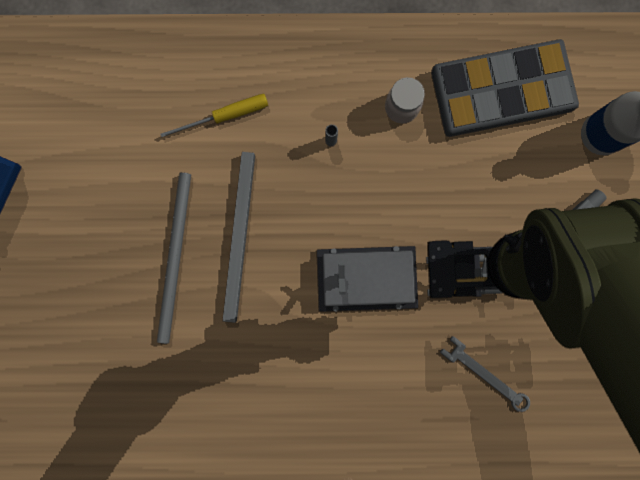

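The top view shows the sliding rest now out, under the gripper at (480,270), and the tube undisturbed at (174,258). Next is the tube.

```bash
python3 - <<'E'
from h import *
R=down(np.pi/2-.1168)
print(arm.get_state()["qpos"].round(2),rel([.499,.3075,.20],R))
E
```

```text
[ 0.55  0.55 -0.47  1.94  0.35  0.73  1.49] (array([ 52.3,  55.9, 469.2]), array([-0.0059,  0.1612,  0.0022]))
```

Request:
send_rows(
  targets=[
    [5,0,40,0,0.02,0,60],
    [10,0,80,0,0.04,0,60],
    [15,0,120,0,0.06,0,60],
    [20,0,160,0,0.08,0,60],
    [25,0,200,0,0.1,0,60],
    [30,0,240,0,0.12,0,60],
    [35,5,280,0,0.14,0,60],
    [40,10,320,0,0.16,0,60],
  ],
)

```text
time_s: 6.98
tool_pos: [0.496, 0.1485, 0.2417]
tcp_rot: [-1.569, 0.099, -0.1]
force: [-0.4, 0.1, 0.0]
grip_width: 0.681
```

```bash
python3 - <<'E'
from h import *
R=down(np.pi/2-.1168)
print(arm.get_state()["qpos"].round(2),rel([.499,.3075,.10],R))
E
```

```text
[-0.15  0.58 -0.37  1.89  0.3   0.72  0.75] (array([-17.2, 141.7, 158.2]), array([ 0.0002, -0.0094,  0.0007]))
```

Request:
send_rows(
  targets=[
    [-4,0,40,0,0,0,60],
    [-9,10,80,0,0,0,60],
    [-13,40,115,0,0,0,60],
    [-17,75,145,0,0,0,60],
    [-17,110,156,0,-0.01,0,60],
    [-17,135,158,0,-0.01,0,60],
    [-17,142,158,0,-0.01,0,60],
    [-17,142,158,0,-0.01,0,60],
  ],
)

```text
time_s: 7.65
tool_pos: [0.4975, 0.3044, 0.0976]
tcp_rot: [-1.573, 0.093, -0.087]
force: [-0.6, -0.1, 0.0]
grip_width: 0.681
```

```bash
python3 - <<'E'
from h import *
R=down(np.pi/2-.1168)
print(arm.get_state()["qpos"].round(2),rel([.499,.3075,.018],R))
d=arm.get_image("scene");cv2.imwrite("pics/d.png",cv2.resize(d["img"][100:320,340:600],None,fx=2.7,fy=2.7))
E
```

```text
[-0.48  0.86 -0.25  1.8   0.39  0.53  0.47] (array([ 1.4, 79.6,  3.6]), array([ 0.0041,  0.0022, -0.0034]))
```

View pics/d.png

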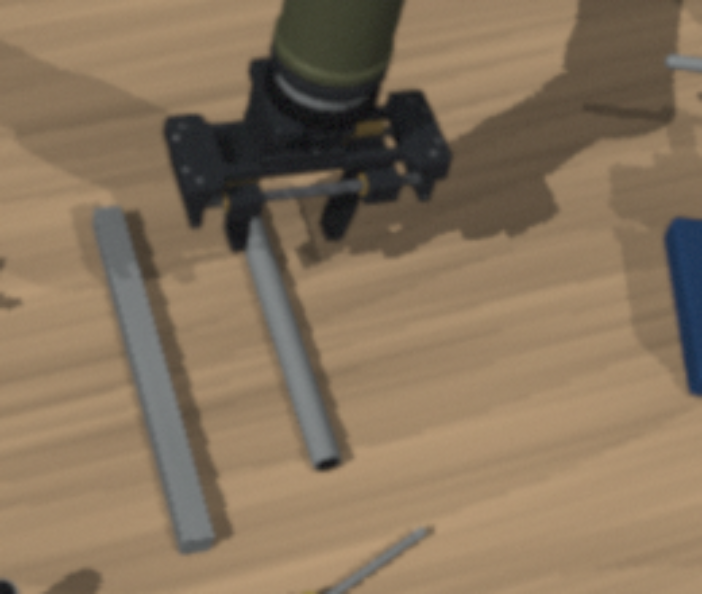

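The fingers at (240,235) and (338,220) straddle the tube's line, with the tube's dark end at (327,463) and the square bar clear. I'll descend.

Request:
send_rows(
  targets=[
    [1,25,3,0,0,0,60],
    [1,45,3,0,0,0,60],
    [1,60,3,0,0,0,60],
    [1,70,3,0,0,0,60],
    [1,77,3,0,0,0,60],
    [1,79,3,0,0,0,60],
    [1,79,3,0,0,0,60],
  ],
)

```text
time_s: 8.28
tool_pos: [0.5006, 0.3087, 0.0215]
tcp_rot: [-1.568, 0.09, -0.091]
force: [-0.3, -0.3, 1.6]
grip_width: 0.679
```

Request:
send_rows(
  targets=[
    [0,0,0,0,0,0,40],
    [0,0,0,0,0,0,26],
    [0,0,0,0,0,0,15],
    [0,0,0,0,0,0,15],
    [0,0,0,0,0,0,15],
    [0,0,0,0,0,0,15],
  ],
)

```text
time_s: 8.78
tool_pos: [0.4999, 0.3086, 0.0209]
tcp_rot: [-1.569, 0.09, -0.09]
force: [-0.1, -0.9, 1.1]
grip_width: 0.247
```

Gripped at 21.8 mm. Lift.

Request:
send_rows(
  targets=[
    [0,-10,0,0,0,0,15],
    [0,-30,0,0,0,0,15],
    [0,-60,0,0,0,0,15],
    [0,-95,0,0,0,0,15],
    [0,-130,0,0,0,0,15],
    [0,-165,0,0,0,0,15],
    [0,-190,0,0,0,0,15],
    [0,-200,0,0,0,0,15],
  ],
)

```text
time_s: 9.45
tool_pos: [0.501, 0.3097, 0.2249]
tcp_rot: [-1.565, 0.087, -0.094]
force: [0.9, 0.2, -3.3]
grip_width: 0.24
```

```bash
python3 - <<'E'
from h import *
print(arm.get_state()["force"],rel([.4618,-.0986,.22],down(.0355)))
E
```

```text
[ 0.87258356  0.24642436 -3.27765318] (array([   7.9,    3.2, -410.1]), array([-6.5000e-03,  1.4204e+00,  6.0000e-04]))
```

Request:
send_rows(
  targets=[
    [1,0,-20,0,0.07,0,15],
    [2,0,-50,0,0.18,0,15],
    [3,0,-83,0,0.29,0,15],
    [4,0,-116,0,0.4,0,15],
    [5,0,-149,0,0.51,0,15],
    [5,0,-182,0,0.62,0,15],
    [6,0,-210,0,0.72,0,15],
    [6,0,-230,0,0.8,0,15],
  ],
)

```text
time_s: 10.12
tool_pos: [0.4779, 0.0758, 0.2199]
tcp_rot: [-1.452, 0.722, -0.719]
force: [0.4, -0.1, -2.9]
grip_width: 0.239
```

```bash
python3 - <<'E'
from h import *
print(arm.get_state()["qpos"].round(2),rel([.4618,-.0986,.20],down(.0355)))
E
```

```text
[-0.16  0.56 -0.14  2.02  0.14  0.58  0.25] (array([ 129.3,   20.4, -118.1]), array([0.0038, 0.6126, 0.0014]))
```

Request:
send_rows(
  targets=[
    [18,0,-16,0,0.08,0,15],
    [38,0,-35,0,0.18,0,15],
    [60,0,-55,0,0.29,0,15],
    [82,5,-75,0,0.4,0,15],
    [105,10,-95,0,0.5,0,15],
    [122,15,-111,0,0.58,0,15],
    [129,20,-118,0,0.613,0,15],
    [129,20,-118,0,0.613,0,15],
  ],
)

```text
time_s: 10.78
tool_pos: [0.463, -0.0971, 0.1994]
tcp_rot: [-1.23, 1.183, -1.18]
force: [-0.3, 1.1, -3.4]
grip_width: 0.237
```

Request:
send_rows(
  targets=[
    [0,0,0,0,0,0,15],
    [0,0,0,0,0,0,15],
  ],
)

```text
time_s: 10.95
tool_pos: [0.4649, -0.0926, 0.2006]
tcp_rot: [-1.23, 1.175, -1.173]
force: [0.8, 0.3, -3.6]
grip_width: 0.239
```

```bash
python3 - <<'E'
from h import *
print(arm.get_state()["qpos"].round(2),rel([.4618,-.0986,.116],down(.0355)))
t=arm.get_image("top");s=arm.get_image("scene")
a=cv2.resize(t["img"][180:360,260:540],None,fx=2.2,fy=2.2);b=cv2.resize(s["img"][120:320,120:400],None,fx=2.2,fy=2.2)[:, :616]
cv2.imwrite("pics/e.png",cv2.resize(np.vstack([a,b]),None,fx=.7,fy=.7))
E
```

```text
[ 0.1   0.58 -0.    2.07  0.    0.49  0.14] (array([ 6. , 84.6, -3.4]), array([ 0.0002,  0.0116, -0.0016]))
```

View pics/e.png

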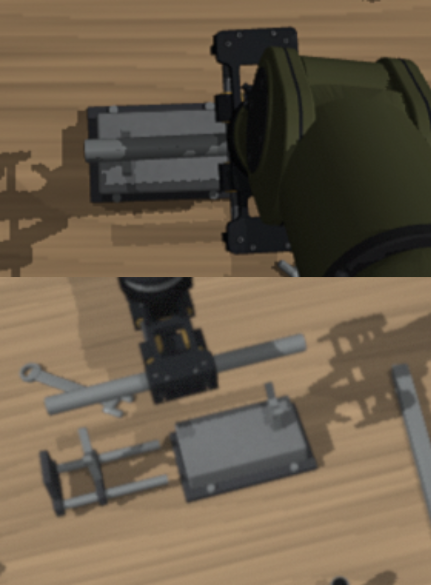

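The tube is level above the support. The extended sliding V shows at (90,460), the fixed V at (272,400), and the tube spans (50,405)–(300,345), past both. I'll lower to just above the seat.

Request:
send_rows(
  targets=[
    [3,20,-2,0,0.01,0,15],
    [6,45,-3,0,0.01,0,15],
    [6,62,-3,0,0.01,0,15],
    [6,74,-3,0,0.01,0,15],
    [6,80,-3,0,0.01,0,15],
    [6,80,-3,0,0.01,0,15],
    [6,80,-3,0,0.01,0,15],
  ],
)

```text
time_s: 11.63
tool_pos: [0.4624, -0.1001, 0.121]
tcp_rot: [-1.225, 1.184, -1.184]
force: [0.5, 0.6, -3.5]
grip_width: 0.244
```

Request:
send_rows(
  targets=[
    [0,2,0,0,0,0,15],
    [0,4,0,0,0,0,15],
    [0,4,0,0,0,0,15],
  ],
)

```text
time_s: 11.88
tool_pos: [0.4623, -0.1007, 0.117]
tcp_rot: [-1.224, 1.184, -1.185]
force: [0.5, 0.1, -3.3]
grip_width: 0.236
```

Request:
send_rows(
  targets=[
    [0,2,0,0,0,0,15],
    [0,4,0,0,0,0,15],
    [0,4,0,0,0,0,15],
  ],
)

```text
time_s: 12.13
tool_pos: [0.4619, -0.1007, 0.1125]
tcp_rot: [-1.225, 1.185, -1.185]
force: [0.7, -0.2, -3.4]
grip_width: 0.243
```

Request:
send_rows(
  targets=[
    [0,1,0,0,0,0,15],
    [0,2,0,0,0,0,15],
    [0,2,0,0,0,0,15],
  ],
)

```text
time_s: 12.38
tool_pos: [0.4626, -0.1008, 0.1107]
tcp_rot: [-1.224, 1.184, -1.185]
force: [-0.1, -0.3, -2.0]
grip_width: 0.241
```

Request:
send_rows(
  targets=[
    [0,1,0,0,0,0,15],
    [0,2,0,0,0,0,15],
    [0,2,0,0,0,0,15],
  ],
)

```text
time_s: 12.63
tool_pos: [0.4629, -0.1008, 0.11]
tcp_rot: [-1.223, 1.183, -1.186]
force: [-1.3, 0.3, 13.5]
grip_width: 0.237
```

Contact at the expected height (TCP 0.110). I'll ease the load and open gently.

Request:
send_rows(
  targets=[
    [0,-1,0,0,0,0,15],
    [0,-1,0,0,0,0,15],
    [0,-1,0,0,0,0,24],
    [0,-1,0,0,0,0,28],
    [0,-1,0,0,0,0,34],
    [0,-1,0,0,0,0,44],
    [0,-1,0,0,0,0,50],
    [0,-1,0,0,0,0,50],
  ],
)

```text
time_s: 13.3
tool_pos: [0.4618, -0.1008, 0.1096]
tcp_rot: [-1.225, 1.185, -1.185]
force: [0.1, -0.1, -0.4]
grip_width: 0.563
```

Request:
send_rows(
  targets=[
    [0,-8,0,0,0,0,50],
    [0,-25,0,0,0,0,50],
    [0,-55,0,0,0,0,50],
    [0,-95,0,0,0,0,50],
    [0,-130,0,0,0,0,50],
    [-40,-130,0,0,0,0,50],
    [-80,-130,0,0,0,0,50],
    [-120,-130,0,0,0,0,50],
  ],
)

```text
time_s: 13.97
tool_pos: [0.4582, 0.0198, 0.2412]
tcp_rot: [-1.221, 1.185, -1.188]
force: [1.2, 0.5, -0.4]
grip_width: 0.571
```

```bash
python3 - <<'E'
from h import *
print(arm.get_state()["tool_pos"])
E
```

```text
[0.45821226 0.01983483 0.24116198]
```

Request:
send_rows(
  targets=[
    [-40,0,0,0,0,0,50],
    [-80,0,0,0,0,0,50],
    [-120,0,0,0,0,0,50],
    [-160,0,0,0,0,0,50],
    [-200,0,0,0,0,0,50],
    [-240,0,0,0,0,0,50],
    [-270,0,0,0,0,0,50],
    [-270,0,0,0,0,0,50],
  ],
)

```text
time_s: 14.63
tool_pos: [0.4473, 0.2977, 0.2402]
tcp_rot: [-1.224, 1.179, -1.173]
force: [-0.1, 0.8, 0.3]
grip_width: 0.562
```

```bash
python3 - <<'E'
from h import *
t=arm.get_image("top");s=arm.get_image("scene")
b=np.array([.45944,-.03118]);y=.0355
W=lambda X:np.array([[b[0]+np.cos(y)*a-np.sin(y)*c,b[1]+np.sin(y)*a+np.cos(y)*c,z] for a,c,z in X])
P=W([(0,-217.5,.101),(0,82.5,.101),(0,-240,.08),(0,-185,.085),(0,50,.085)])
print("tube ends, grip, slide, fixed\n",proj(t,P).round(),"\n",proj(s,P).round())
a=cv2.resize(t["img"][210:340,290:540],None,fx=2.8,fy=2.8);c=cv2.resize(s["img"][140:280,120:370],None,fx=2.8,fy=2.8)
cv2.imwrite("pics/f.png",np.vstack([a,c])[:,:][:600] if 0 else cv2.resize(np.vstack([a,c]),None,fx=.79,fy=.79))
E
```

```text
tube ends, grip, slide, fixed
 [[-11448307.    443231.]
 [  4828222.   -190758.]
 [-13244021.    512925.]
 [ -8021127.    310235.]
 [   722999.    -28657.]] 
 [[-14565.   4083.]
 [ -9799.   2861.]
 [-14436.   4051.]
 [-14880.   4164.]
 [ -8135.   2431.]]
```

View pics/f.png

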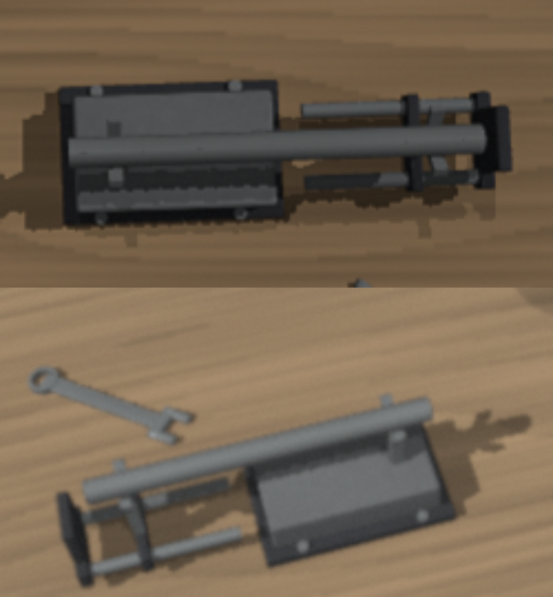

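The tube rests in both Vs and runs past each: fixed V near (115,150) in the top crop, sliding V near (437,140), tube ends at x=68 and x=486. My overlay mixed mm and m, so I'll redo that check on the slide travel and tube pose.

```bash
python3 - <<'E'
from h import *
t=arm.get_image("top");s=arm.get_image("scene")
b=np.array([.45944,-.03118,0]);R=Ro.from_euler("z",.0355)
P=b+R.apply(np.array([(0,-217.5,101),(0,82.5,101),(0,-246,80)])/1000)
k=2.212
A=lambda q:((q-[290,210])*k).round();B=lambda q:((q-[120,140])*k+[0,287]).round()
print("expected crop px ends,platefar: top",A(proj(t,P)).tolist(),"scene",B(proj(s,P)).tolist())
e=pix2w(t,np.array([(68,152),(486,138)])/k+[290,210],.101);print("tube ends in bed frame mm",(R.inv().apply(e-b)*1000).round())
g=pix2w(t,np.array([(511,140)])/k+[290,210],.08);print("plate far edge",(R.inv().apply(g-b)*1000).round())
print(arm.get_state()["force"])
E
```

```text
expected crop px ends,platefar: top [[478.0, 138.0], [65.0, 154.0], [508.0, 137.0]] scene [[86.0, 490.0], [430.0, 404.0], [59.0, 513.0]]
tube ends in bed frame mm [[   2.   80.  101.]
 [  -0. -223.  101.]]
plate far edge [[  -2. -248.   80.]]
[-0.2821736  -0.4549986  -0.17498826]
```

Everything agrees: the ends overhang by about 30 and 38 mm past the notches, both ends are on the bar line, and the slide is at its stop.

```bash
python3 -c "
from station import arm
print(arm.sign_off())"
```

```text
the job is handed in; nothing more can be done
None
```

The support is set up and the job was handed in at about 15 s of the 64 s allowed; no verdict was reported.

**Sprung rest:** I gripped the plate and pulled about 100 mm. The pulling force then climbed from 11 N to 35 N with no further travel, so it was at its stop. I eased off the force before letting go. The last picture put the plate's far edge at y = -248 mm in the bed frame; -246 mm is expected when fully out.

**Tube:** I lifted it by the middle and lowered it until it touched the rests at the expected height, with about 17 N on contact. I then eased the load and opened the gripper. The last pictures show it lying in both Vs, within about 2 mm of the bar line. Its ends reach about 30 mm past the fixed rest and 38 mm past the sliding one.

**Square bar:** The arm never went for it, and it lay well clear of the fingers at the grasp. I did not measure its position again at the end.

**Checks that disagreed:** One overlay check failed because I mixed mm and m; the redone one agreed to within 6 mm. When gripped, the plate sat about 3 mm from where the cameras had put it, which did not matter for the pull.

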